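# Sniff a radio coil through the jig's guide bush

### The job

From the three-compartment caddy pick the field probe with the plain straight handle (not the ball-topped or the T-topped one, which stay where they are), and lower its rod from above through the brass guide bush on the test jig's bridge without touching the bush or any other part of the jig. Finish while still holding the probe in the gripper: upright, still and centred in the bore, its tip about 10 mm above the top of the coil below, never resting on it. Leave the handheld radio, the meter and the tin where they lie.

Things in the scene. Friction and masses are not known exactly. Their poses are not given: they have to be found in the camera images.
- probe: The wanted probe: white rod 8 mm in diameter and 110 mm long, and above it a plain straight round light grey handle, 16 mm in diameter and 60 mm long with a flat top; 170 mm overall, about 60 g. Origin at the centre of the rod's tip (lower end), z axis along the rod towards the handle, so the handle reaches from z = 110 to 170 mm. It starts upright and loose (it can lean about 2 degrees) in one of the caddy's three sockets; any yaw.
- rod_mid (a point): Point on the wanted probe's axis, 48 mm above its tip: it lies inside the bush when the tip is at its depth.
- ball_probe: Bystander in another socket of the caddy: same rod, light grey handle with a ball of 28 mm diameter on top, 176 mm overall. Origin at its tip, z axis up.
- tee_probe: Bystander in another socket of the caddy: same rod, light grey handle with a crossbar 50 mm long and 12 mm thick on top, 172 mm overall. Origin at its tip, z axis up, crossbar along its x axis.
- caddy: Fixed grey caddy, 84 mm (its x) by 250 mm (its y), walls 40 mm high, with three compartments in a row along its y. In the middle of each stands a 40 mm square black socket block, its top 60 mm above the bench; the sockets are 80 mm apart along the caddy's y (at y = -80, 0 and 80 mm), 9.5 mm in bore and 45 mm deep, so a probe's tip stands 15 mm above the bench and its handle from 125 to 185 mm. Origin at the centre of its underside.
- jig: Fixed test jig: aluminium base 150 by 150 mm, 12 mm thick, with a green circuit board on it; two steel pillars 16 mm in diameter at its y = -62 and 62 mm carry a bridge bar 44 mm (its x) by 145 mm (its y), from 85 to 102 mm above the bench (bolt heads at its ends reach 107 mm). In the middle of the bridge is an upright brass guide bush. The round coil stands on the board under the bush. Origin at the centre of the jig's underside, z axis up.
- bore (a point): Centre of the mouth (upper end) of the brass guide bush, 105 mm above the bench, on the jig's vertical centre axis. The bush is 28 mm in outer diameter, its bore 16 mm in diameter and 25 mm long, straight down; open at both ends (from 105 down to 80 mm above the bench).
- coil (a point): Centre of the flat top of the round dark coil, 24 mm in diameter, on the bush's axis, 70 mm below its mouth, 35 mm above the bench.
- radio: Bystander: handheld radio lying on its back, 120 by 58 by 32 mm, with a rubber aerial 100 mm long along its x. Origin at the centre of the underside of its case.
- meter: Bystander: yellow multimeter lying on its back, 150 (x) by 75 by 36 mm. Origin at the centre of its underside.
- tin: Bystander: round brass flux tin, 62 mm in diameter, 30 mm high. Origin at the centre of its underside.

How it is judged (in metres and radians):
On the way, in this order (a step that is already met when the one before it is completed fails the run):
1. the straight-handled probe is lifted out of its socket, clear of the caddy, in the gripper (contact force between the fingers and probe above 1 N and height (world z) of probe above 0.07 m and contact force between probe and caddy below 0.05 N), for 0.2 s.
2. the tip of the held probe is inside the guide bush (contact force between the fingers and probe above 1 N and z of probe in the frame of bore between -0.065 and -0.003 m and horizontal distance between probe and bore below 0.006 m and angle between probe's own z axis and vertical below 0.15 rad), for 0.1 s.
At the end, for the whole second after the job is handed in: The gripper still holds the straight-handled probe, at rest (under 10 mm/s) and upright within 0.06 rad, through the guide bush: its tip and the point 48 mm above it are both within 3 mm of the bore's axis, the tip is 4 to 16 mm above the coil's top, and the probe touches neither jig nor caddy (contact force between the fingers and probe above 1 N and horizontal distance between each of probe, rod_mid and bore below 0.003 m and angle between probe's own z axis and vertical below 0.06 rad and z of probe in the frame of coil between 0.004 and 0.016 m and contact force between probe and jig below 0.1 N and contact force between probe and caddy below 0.1 N and linear speed of probe below 0.01 m/s); the arm keeps its last pose, push and grip.
It fails at once if the probe touches the jig (more than 0.5 N on bush, bridge, coil or base) (contact force between probe and jig above 0.5 N).
It fails at once if another probe is taken from its socket or shifted by more than 15 mm (distance of any of ball_probe, tee_probe from where it was at the start of the episode above 0.015 m).
It fails at once if the radio, the meter or the tin is shifted by more than 15 mm (distance of any of radio, meter, tin from where it was at the start of the episode above 0.015 m).
It also fails if it takes over 58 s, if anything falls off the work surface, if the arm or the gripper's body presses on something with over 40 N, if the wrist force passes 120 N, or if a joint passes its speed limit or range.

### The arm

A 6-joint arm with a two-finger parallel gripper is mounted at the origin on the work surface. World frame = base frame: x ahead of the robot, y to its left, z up, the work surface at z = 0. Lengths are in mm, angles in degrees, forces in N, time in s.
With the tool pointing down it reaches from about 400 to 925 mm from the base axis. Payload 12.5 kg.
Tool frame: the origin (TCP) lies on the centre line of the jaws, within the pads' length; the fingertips stand 19 mm ahead of it and the grasp point (between the pads) is the TCP; z points along the fingers, y is the line along which they close (so a half turn about z gives the same grasp; the last joint's range is limited). The gripper opens to 95 mm and grips with 3 to 60 N. Pads are 20 mm wide; open, the fingers measure 119 mm over their backs; the gripper's body (75 mm by 180 mm) begins 59 mm behind the grasp point.
Start: joints at [59.725, 28.126, 89.318, -0, 62.55, -6.05], TCP at [256.432, 569.989, 233.661] pointing down, gripper open.
Joint ranges: [-177.58, 177.58], [-47.91, 125.51], [2.72, 160], [-65.01, 245.01], [3.68, 167.84], [-153.87, 153.87]. Speed limits (degrees/s): [127.2, 127.2, 159.86, 180, 180, 180].

### API

Orientations are given as [roll, pitch, yaw] about the fixed x, y, z axes, in that order (R = Rz(yaw) Ry(pitch) Rx(roll)).
In Python, from rig import state, read_camera, get_calibration, job_done gives the robot as it stands.
- The arm moves only by the tool play_rows, never from a script. Its argument "rows" is a list of rows, each a list of 7 numbers: the shift along the tool's x, y, z in m, then the turn, a rotation vector about the tool's x, y, z in degrees, then the opening, from 0 (shut) to 1 (fully open). In form: [[tx, ty, tz, wx, wy, wz, gripper], ...]. A call has 1 to 20 rows; each row shifts and turns the commanded pose from where the row before left it, along the tool's axes as they then stand; what a row does not reach is not made up. A row lasts 1/8 s, in which the tool goes at most 62.5 mm and 10.7 degrees, less where a joint would pass 70% of its speed; a pose out of reach is approached as far as the arm can. A call with a gripper value outside its range is refused whole. The fingers move at their own pace and stop on an object; "force" is the grip in N (left out, the last holds). Time passes only in rows, so rows that do not move let the fingers close. It gives the time, the measured TCP pose, the force, the opening and the grip force at its end, in the units of the state.
- state(): the state, without advancing time (a new reading comes with each control period).
- read_camera(name): name is "side" or "top"; returns (picture, depth): 384x512x3 uint8, red, green, blue; 384x512 float32, mm along the optical axis (not along the pixel's ray), 0 where there is no reading.
- get_calibration(name): a dict with "fx", "fy", "cx", "cy" (pixels), "distortion" ([k1, k2, p1, p2, k3] as OpenCV has them; the pictures are not rectified), "camera_from_world" (4x4, takes a point from world to camera coordinates). Camera axes: x right, y down, z forward; pixel columns grow to the right and rows downward; lengths in mm; the calibration is good to about 2 mm. A picture is of the moment at which its call begins. get_calibration takes no time and is no camera call.
- job_done(): hands the job in; it is judged then, once.
The state is a dict: "time": time; "q": joint angles; "joint_vel": joint speeds; "joint_torque": joint torques, N m; "tool_pos": TCP position; "tcp_rot": TCP orientation; "contact_force": force on the tool from outside, world axes, zero at the start; "ft_torque": the same for the moment, N m; "grip_width": opening from 0.0 (shut) to 1.0 (fully open); "grasp_force": force on a finger pad.
Only numpy, scipy, OpenCV 4.12 (cv2) and the standard library are available. Lean on these libraries where they do the work, as an engineer would, in place of code of your own. Each camera call takes 0.05 s, during which the arm holds its last target. There are 200 camera calls.

## Working session

There is one attempt and no reset: what is moved stays moved. The work goes in short steps, Python scripts to look and compute and a tool call to move; the robot and the scene stay as the last step left them, time stands still between calls to the robot, and variables do not carry over. Pictures are saved under pics/ and viewed, at most 10 in all, crops included, and the job is handed in when it is done.

Besides the shell and the picture viewer there is one more tool, called after "Emit:" in YAML: its name, and indented under it one key for each argument. play_rows: Moves the arm, as the interface text tells. Its arguments: {"type":"object","properties":{"rows":{"type":"array"},"force":{"type":"number"}},"required":["rows"]}

```bash
mkdir -p pics
cat > h.py <<'E'
import numpy as np, cv2
from rig import state, read_camera, get_calibration, job_done
from scipy.spatial.transform import Rotation as R
def cal(n):
    c=get_calibration(n); K=np.array([[c['fx'],0,c['cx']],[0,c['fy'],c['cy']],[0,0,1.]])
    return K,np.array(c['distortion'],float),np.array(c['camera_from_world'],float)
def ray(n,uv):
    K,D,T=cal(n); p=cv2.undistortPoints(np.array(uv,float).reshape(-1,1,2),K,D).reshape(-1,2)
    d=np.c_[p,np.ones(len(p))]@T[:3,:3]; o=-T[:3,:3].T@T[:3,3]
    return o,d
def plane(n,uv,z):
    o,d=ray(n,uv); return o+d*((z-o[2])/d[:,2])[:,None]
def cloud(n,dep):
    v,u=np.mgrid[:384,:512]; o,d=ray(n,np.c_[u.ravel(),v.ravel()])
    return (o+d*dep.reshape(-1,1)).reshape(384,512,3)
def proj(n,X):
    K,D,T=cal(n); return cv2.projectPoints(np.array(X,float).reshape(-1,1,3),cv2.Rodrigues(T[:3,:3])[0],T[:3,3],K,D)[0].reshape(-1,2)
E
python3 - <<'E'
from h import *
for n in ('top','side'):
    p,d=read_camera(n); np.savez(f'/tmp/{n}0.npz',p=p,d=d); cv2.imwrite(f'pics/{n}0.png',cv2.resize(p[:,:,::-1],(800,600),interpolation=cv2.INTER_CUBIC))
    o,_=ray(n,[[256,192]]); print(n,o,plane(n,[[0,0],[511,0],[511,383],[0,383]],0).round())
print(state())
E
```

```text
top [590.40128288   2.55019886 926.4746022 ] [[1139.  581.    0.]
 [1164. -725.    0.]
 [ 196. -666.    0.]
 [ 222.  540.    0.]]
side [472.75313303 579.27557485 600.07285609] [[ 2408. -1217.     0.]
 [  -74. -1768.     0.]
 [  212.   215.     0.]
 [  928.   421.     0.]]
{'time': 0.1, 'q': array([ 5.97264058e+01,  2.81612840e+01,  8.93462184e+01,  3.12702576e-04,
        6.25492045e+01, -6.05246023e+00]), 'joint_vel': array([-0.0183409 , -0.21300035, -0.12079893, -0.03523126,  0.03844035,
        0.05463446]), 'joint_torque': array([ 2.28718629e-03, -6.13627768e+01, -2.58609992e+01,  6.93253311e-02,
        4.71236359e-02, -7.69395479e-05]), 'tool_pos': array([256.31333092, 569.81489444, 233.11626874]), 'tcp_rot': array([-1.79943638e+02, -6.25492990e-03,  1.55778719e+02]), 'contact_force': array([ 1.17912878, -0.03961918,  0.01309634]), 'ft_torque': array([ 0.00096711, -0.01447026,  0.00343187]), 'grasp_force': 0.0, 'grip_width': 0.9961027021906464}
```

View pics/top0.png

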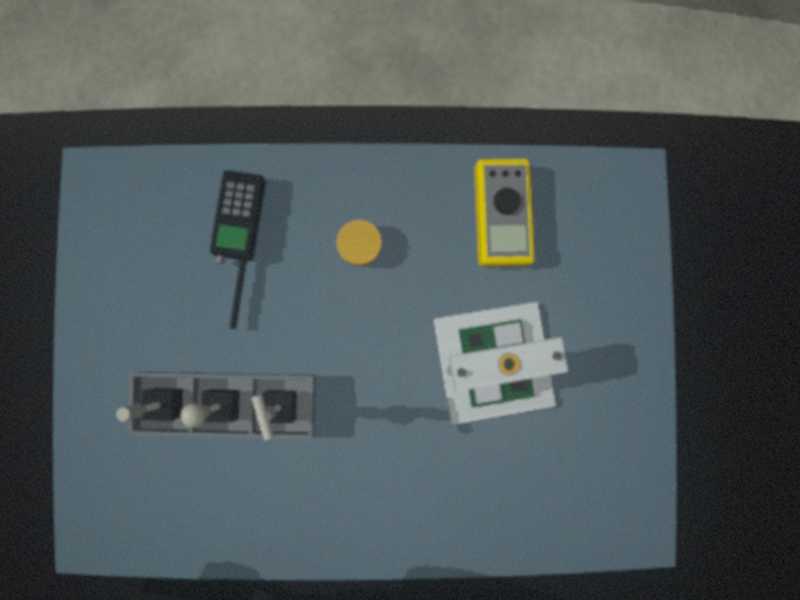

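View pics/side0.png

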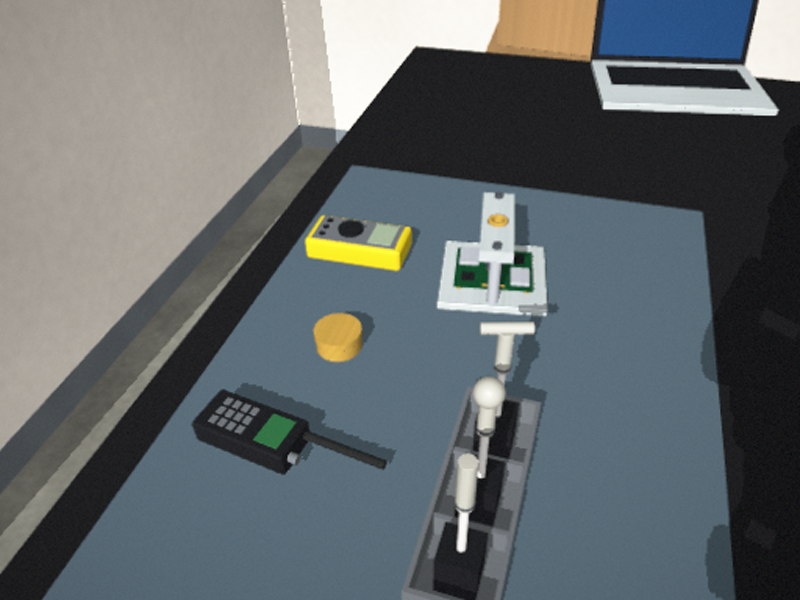

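The top picture shows, left to right (800 px scale): the straight probe at (124,414), ball at (195,414) and T at (262,418). The bush is at (509,364) and the bridge bolts at (462,372) and (558,356). In the side view, the straight probe is nearest (handle 467,480) and the bush is at (498,220).

```bash
cat >> h.py <<'E'
def tri(a,b):
    o1,d1=ray('top',[a]);o2,d2=ray('side',[b]);d1=d1[0]/np.linalg.norm(d1);d2=d2[0]/np.linalg.norm(d2)
    s=np.linalg.lstsq(np.c_[d1,-d2],o2-o1,rcond=None)[0];p=o1+s[0]*d1;q=o2+s[1]*d2
    return (p+q)/2,np.linalg.norm(p-q)
def blob(m,roi):
    x0,y0,x1,y1=roi; k=np.zeros_like(m,np.uint8);k[y0:y1,x0:x1]=m[y0:y1,x0:x1]
    n,l,s,c=cv2.connectedComponentsWithStats(k); i=1+np.argmax(s[1:,4]); return c[i],s[i],l==i
E
python3 - <<'E'
from h import *
b={}
for n,rb in (('top',(305,215,345,250)),('side',(300,125,335,155))):
    z=np.load(f'/tmp/{n}0.npz');p=z['p'];d=z['d'];h=cv2.cvtColor(p,cv2.COLOR_RGB2HSV)
    m=(h[...,1]>110)&(h[...,0]>10)&(h[...,0]<35)
    c,s,l=blob(m,rb); q=cv2.convexHull(np.argwhere(l)[:,::-1].astype(np.int32)); e=cv2.fitEllipse(q); b[n]=e[0]
    print(n,'bush',c,s,e, plane(n,[e[0]],105)); X=cloud(n,d); print(np.nanmedian(X[l],0))
    r=(66,252,112,280) if n=='top' else (280,285,312,330)
    g=(h[...,1]<70)&(h[...,2]>(115 if n=='top' else 140)); c,s,l=blob(g,r); print('handle',c,s)
    X=cloud(n,d); print('top z',np.percentile(X[l],[5,50,95],axis=0).round(1))
    hi=l&(X[...,2]>178); print('hi',np.median(X[hi],0), hi.sum(), np.argwhere(hi)[:,::-1].mean(0), plane(n,[np.argwhere(hi)[:,::-1].mean(0)],185))
    Z=X[...,2]
    for k in (0,1):  # black blocks
        pass
    blk=(h[...,2]<45)&(Z>50)&(Z<66)
    c,s,l=blob(blk,(85,240,125,275) if n=='top' else (270,325,320,384)); print('block',s,c,plane(n,[c],60), np.median(X[l],0))
print(tri(b['top'],b['side']))
E
```

```text
top bush [325.74390244 232.6097561 ] [320 227  12  12  82] ((325.5713195800781, 232.69261169433594), (11.688125610351562, 11.943425178527832), 70.73452758789062) [[ 572.1930528  -179.49747977  105.        ]]
[ 571.73020866 -181.95635176  104.35047669]
handle [ 76.78947368 264.42982456] [ 69 255  14  17 114]
top z [[488.7 271.2  -1.4]
 [514.  284.  181.2]
 [523.  361.2 186. ]]
hi [517.88867498 275.77850438 184.24636919] 58 [ 78.55172414 264.68965517] [[518.34392878 275.98929718 185.        ]]
block [104 250   8  18  38] [108.65789474 259.36842105] [[517.84893045 258.24933135  60.        ]] [517.28559338 257.37137626  58.09134719]
side bush [318.33783784 140.74324324] [313 137  12   8  74] ((318.313232421875, 140.67230224609375), (7.3468017578125, 11.729256629943848), 93.54933166503906) [[ 572.48878849 -172.95080591  105.        ]]
[ 573.36504886 -176.65582916  103.1871632 ]
handle [299.63783784 305.23783784] [291 285  21  45 555]
top z [[512.2 201.   60.5]
 [518.  284.  156.7]
 [525.8 287.3 185. ]]
hi [518.42900599 281.69154158 184.1383956 ] 155 [299.        296.9483871] [[518.41937228 282.35527122 185.        ]]
block [278 335  34  35 723] [295.09958506 352.91147994] [[517.46795855 284.67665239  60.        ]] [515.52790868 285.73367192  59.22645628]
(array([ 572.77637704, -180.43454996,  100.19432494]), np.float64(1.4006185114607974))
```

Emit:
play_rows:
  rows:
    - [0,0,0,0,0,9.4,1]
    - [0,0,0,0,0,9.4,1]
    - [0,0,0,0,0,9.4,1]
    - [0,0,0,0,0,9.4,1]
    - [0,0,0,0,0,9.4,1]
    - [0,0,0,0,0,9.4,1]
    - [0,0,0,0,0,9.4,1]
    - [-0.029,0.026,0,0,0,0,1]
    - [-0.029,0.026,0,0,0,0,1]
    - [-0.029,0.026,0,0,0,0,1]
    - [-0.029,0.026,0,0,0,0,1]
    - [-0.029,0.026,0,0,0,0,1]
    - [-0.029,0.026,0,0,0,0,1]
    - [-0.029,0.026,0,0,0,0,1]
    - [-0.029,0.026,0,0,0,0,1]
    - [-0.029,0.026,0,0,0,0,1]
    - [-0.029,0.026,0,0,0,0,1]
    - [0,0,0,0,0,0,1]
    - [0,0,0,0,0,0,1]

```text
time: 2.48
tool_pos: [515.9, 280.1, 233.4]
tcp_rot: [-180.0, 0.0, 90.0]
contact_force: [-0.2, -0.0, 1.0]
grip_width: 1.0
grasp_force: 0.0
```

Emit:
play_rows:
  rows:
    - [0,0.002,0.013,0,0,0,1]
    - [0,0,0.02,0,0,0,1]
    - [0,0,0.02,0,0,0,1]
    - [0,0,0.02,0,0,0,1]
    - [0,0,0,0,0,0,1]
    - [0,0,0,0,0,0,0.6]
    - [0,0,0,0,0,0,0.3]
    - [0,0,0,0,0,0,0.25]
  force: 15

```text
time: 3.48
tool_pos: [518.4, 280.0, 161.2]
tcp_rot: [179.9, -0.0, 90.0]
contact_force: [-0.1, 0.8, -0.9]
grip_width: 0.736
grasp_force: 0.0
```

Run:
```python
from h import *
s=state();print(s['tool_pos'],s['grip_width'],s['grasp_force'])
p,d=read_camera('side'); q,_=read_camera('top')
a=cv2.resize(p[240:384,230:380,::-1],(600,576),interpolation=cv2.INTER_CUBIC)
cv2.imwrite('pics/s1.png',a)
```

```text
[518.41527118 280.0114036  161.20463434] 0.7363391755831875 0.0
```

View pics/s1.png

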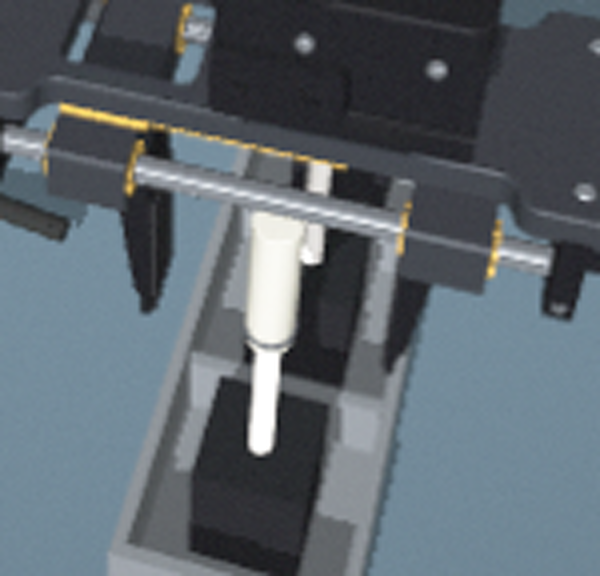

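The straight handle (crop 272,290) stands between the two open fingers at (150,240) and (410,310), clear of the ball probe behind it. I'll close now.

Emit:
play_rows:
  rows:
    - [0,0,0,0,0,0,0.2]
    - [0,0,0,0,0,0,0.15]
    - [0,0,0,0,0,0,0.1]
    - [0,0,0,0,0,0,0.1]
    - [0,0,0,0,0,0,0.05]
    - [0,0,0,0,0,0,0.05]
    - [0,0,0,0,0,0,0.05]
    - [0,0,0,0,0,0,0.05]
    - [0,0,0,0,0,0,0.05]
  force: 15

```text
time: 4.7
tool_pos: [518.4, 279.9, 160.7]
tcp_rot: [180.0, -0.0, 90.0]
contact_force: [1.2, -0.7, -0.7]
grip_width: 0.164
grasp_force: 15.0
```

Emit:
play_rows:
  rows:
    - [0,0,-0.005,0,0,0,0.05]
    - [0,0,-0.01,0,0,0,0.05]
    - [0,0,-0.01,0,0,0,0.05]
    - [0,0,-0.015,0,0,0,0.05]
    - [0,0,-0.02,0,0,0,0.05]
    - [0,0,-0.02,0,0,0,0.05]
    - [0,0,-0.02,0,0,0,0.05]
    - [0,0,-0.02,0,0,0,0.05]
    - [0,0,-0.02,0,0,0,0.05]
    - [0,0,-0.02,0,0,0,0.05]
    - [0,0,-0.02,0,0,0,0.05]
    - [0,0,-0.01,0,0,0,0.05]
    - [0,0,-0.005,0,0,0,0.05]
    - [0,0,0,0,0,0,0.05]
    - [0,0,0,0,0,0,0.05]
    - [0,0,0,0,0,0,0.05]

```text
time: 6.7
tool_pos: [518.2, 279.8, 355.1]
tcp_rot: [-180.0, 0.0, 90.0]
contact_force: [0.8, 0.5, -0.3]
grip_width: 0.163
grasp_force: 15.0
```

Emit:
play_rows:
  rows:
    - [-0.015,0.0036,0,0,0,0,0.05]
    - [-0.025,0.0036,0,0,0,0,0.05]
    - [-0.035,0.0036,0,0,0,0,0.05]
    - [-0.035,0.0036,0,0,0,0,0.05]
    - [-0.035,0.0036,0,0,0,0,0.05]
    - [-0.035,0.0036,0,0,0,0,0.05]
    - [-0.035,0.0036,0,0,0,0,0.05]
    - [-0.035,0.0036,0,0,0,0,0.05]
    - [-0.035,0.0036,0,0,0,0,0.05]
    - [-0.035,0.0036,0,0,0,0,0.05]
    - [-0.035,0.0036,0,0,0,0,0.05]
    - [-0.035,0.0036,0,0,0,0,0.05]
    - [-0.035,0.0036,0,0,0,0,0.05]
    - [-0.02,0.0036,0,0,0,0,0.05]
    - [-0.013,0.0036,0,0,0,0,0.05]
    - [0,0,0,0,0,0,0.05]
    - [0,0,0,0,0,0,0.05]
    - [0,0,0,0,0,0,0.05]

```text
time: 8.95
tool_pos: [572.1, -177.3, 355.8]
tcp_rot: [180.0, -0.0, 90.0]
contact_force: [0.2, -0.3, -0.6]
grip_width: 0.164
grasp_force: 15.0
```

Emit:
play_rows:
  rows:
    - [0,0,0.01,0,0,0,0.05]
    - [0,0,0.02,0,0,0,0.05]
    - [0,0,0.02,0,0,0,0.05]
    - [0,0,0.01,0,0,0,0.05]
    - [0,0,0,0,0,0,0.05]
    - [0,0,0,0,0,0,0.05]
    - [0,0,0,0,0,0,0.05]

```text
time: 9.82
tool_pos: [572.3, -178.2, 296.3]
tcp_rot: [179.9, 0.0, 90.0]
contact_force: [0.4, 0.4, -0.8]
grip_width: 0.163
grasp_force: 15.0
```

Run:
```python
from h import *
s=state();t=s['tool_pos'];print(t)
p,d=read_camera('side'); q,e=read_camera('top'); np.savez('/tmp/s2.npz',p=p,d=d,q=q,e=e)
print(proj('side',[t,t-[0,0,35],t-[0,0,145]]),proj('top',[t,t-[0,0,145]]))
cv2.imwrite('pics/s2.png',np.hstack([cv2.resize(p[50:200,250:400,::-1],(400,400),interpolation=cv2.INTER_CUBIC),cv2.resize(q[160:310,250:400,::-1],(400,400),interpolation=cv2.INTER_CUBIC)]))
```

```text
[ 572.26932353 -178.1908504   296.25969008]
[[326.546049    51.44125052]
 [324.97954985  69.5192211 ]
 [320.53575277 120.35643931]] [[352.21508363 235.13524918]
 [330.317982   233.15376358]]
```

View pics/s2.png

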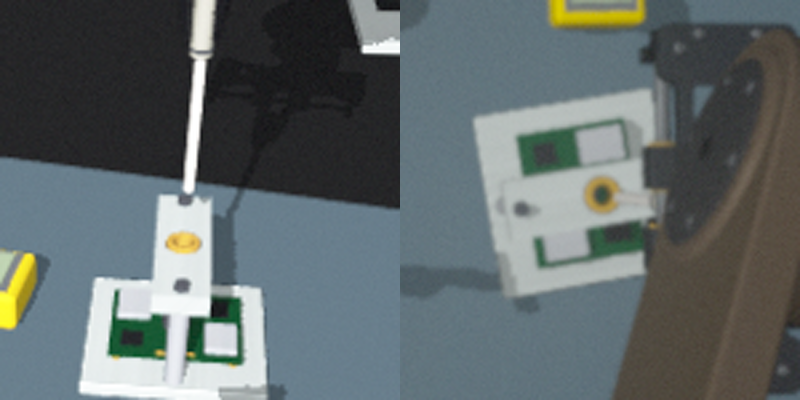

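The side crop on the left shows the rod from the handle joint at (201,55) to the tip at (189,192), above the bush at (184,242). The top crop shows the tip at about (612,192) next to the bush at (602,193). I'll measure the rod line in the side view, then yaw 90° so the free tilt plane faces the side camera.

Emit:
play_rows:
  rows:
    - [0,0,0,0,0,5,0.05]
    - [0,0,0,0,0,10,0.05]
    - [0,0,0,0,0,10,0.05]
    - [0,0,0,0,0,10,0.05]
    - [0,0,0,0,0,10,0.05]
    - [0,0,0,0,0,10,0.05]
    - [0,0,0,0,0,10,0.05]
    - [0,0,0,0,0,10,0.05]
    - [0,0,0,0,0,10,0.05]
    - [0,0,0,0,0,5,0.05]
    - [0,0,0,0,0,0,0.05]
    - [0,0,0,0,0,0,0.05]
    - [0,0,0,0,0,0,0.05]

```text
time: 11.55
tool_pos: [572.1, -178.2, 295.6]
tcp_rot: [-180.0, -0.0, 0.0]
contact_force: [-0.4, 0.3, -0.2]
grip_width: 0.164
grasp_force: 15.0
```

```bash
cat >> h.py <<'E'
def sideline(p,t,rows=None):
    """x of rod axis at heights: per-row centroid in side view, ray cut with plane y=t[1]; returns x(z) linear fit"""
    g=p.astype(float).min(2); J=proj('side',[t-[0,0,42],t-[0,0,138]]); r0,r1=(int(J[0,1])+1,int(J[1,1])-1) if rows is None else rows
    uv=[]
    for r in range(r0,r1+1):
        u=np.interp(r,J[:,1],J[:,0]); c=np.arange(int(u)-8,int(u)+9); w=g[r,c]; w=w-np.median(w); w[w<0.25*w.max()]=0
        uv.append([(w*c).sum()/w.sum(),r])
    uv=np.array(uv); o,d=ray('side',uv); X=o+d*((t[1]-o[1])/d[:,1])[:,None]
    k=np.polyfit(X[:,2],X[:,0],1); res=np.std(X[:,0]-np.polyval(k,X[:,2])); return k,res,uv
E
python3 - <<'E'
from h import *
z=np.load('/tmp/s2.npz'); t0=np.array([572.27,-178.19,296.26])
s=state();t=s['tool_pos'];print(t,s['tcp_rot'],s['q'][5])
p,d=read_camera('side'); q,e=read_camera('top'); np.savez('/tmp/s3.npz',p=p,d=d,q=q,e=e)
for P,T in ((z['p'],t0),(p,t)):
    k,res,uv=sideline(P,T); print('tiltdeg',np.degrees(np.arctan(k[0])),'x at tip,tcp',np.polyval(k,[T[2]-145,T[2]])-T[0],res)
cv2.imwrite('pics/s3.png',np.hstack([cv2.resize(p[50:200,250:400,::-1],(400,400),interpolation=cv2.INTER_CUBIC),cv2.resize(q[160:310,250:400,::-1],(400,400),interpolation=cv2.INTER_CUBIC)]))
E
```

```text
[ 572.12062931 -178.17526481  295.64336459] [-1.79996724e+02 -4.52146002e-03  3.94251826e-02] 66.34461442043222
tiltdeg -0.17521647321087389 x at tip,tcp [0.49296967 0.04954315] 0.1824716312673886
tiltdeg -0.1351735103027685 x at tip,tcp [-1.76941559 -2.11150353] 0.20153953950025094
```

View pics/s3.png

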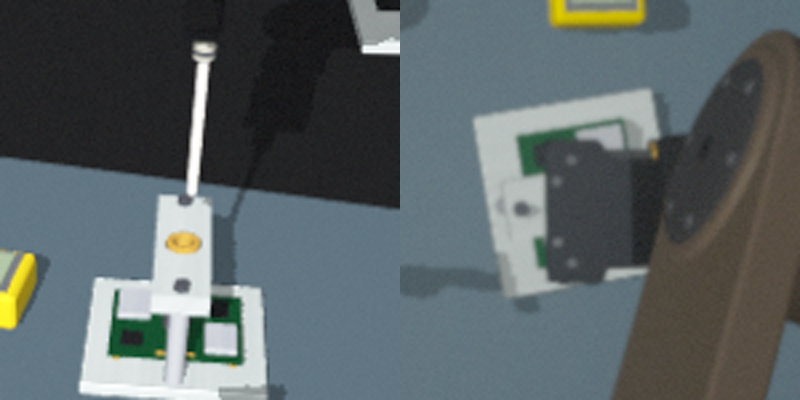

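The tip now sits at crop (192,190), about 2.2 mm towards -x, and the tilt is about 0. So the probe is held straight, with an offset of -2.2 mm along tool x. I'll turn back and go down to just above the mouth.

Emit:
play_rows:
  rows:
    - [0,0,0,0,0,-5,0.05]
    - [0,0,0,0,0,-10,0.05]
    - [0,0,0,0,0,-10,0.05]
    - [0,0,0,0,0,-10,0.05]
    - [0,0,0,0,0,-10,0.05]
    - [0,0,0,0,0,-10,0.05]
    - [0,0,0,0,0,-10,0.05]
    - [0,0,0,0,0,-10,0.05]
    - [0,0,0,0,0,-10,0.05]
    - [0,0,0,0,0,-5,0.05]
    - [0,0,0.005,0,0,0,0.05]
    - [0,0,0.01,0,0,0,0.05]
    - [0,0,0.01,0,0,0,0.05]
    - [0,0,0.005,0,0,0,0.05]
    - [0,0,0,0,0,0,0.05]
    - [0,0,0,0,0,0,0.05]
    - [0,0,0,0,0,0,0.05]

```text
time: 13.78
tool_pos: [572.2, -178.2, 265.9]
tcp_rot: [180.0, 0.0, 90.0]
contact_force: [0.2, 0.0, -0.3]
grip_width: 0.167
grasp_force: 15.0
```

Run:
```python
from h import *
s=state();t=s['tool_pos'];print(t,s['tcp_rot'])
p,d=read_camera('side'); q,e=read_camera('top'); np.savez('/tmp/s4.npz',p=p,d=d,q=q,e=e)
k,res,uv=sideline(p,t); print('tilt',np.degrees(np.arctan(k[0])),'rod x at z=120,105',np.polyval(k,[120,105]),res)
b=np.load('/tmp/side0.npz')['p']; h=cv2.cvtColor(b,cv2.COLOR_RGB2HSV); m=(h[...,1]>110)&(h[...,0]>10)&(h[...,0]<35)
c,st,l=blob(m,(300,125,335,155)); W=h[...,1].astype(float)[130:152,305:332]; W=np.clip(W-60,0,None); vv,uu=np.mgrid[130:152,305:332]
cw=[(W*uu).sum()/W.sum(),(W*vv).sum()/W.sum()]
for c in (cw,(318.31,140.67)):
    o,dd=ray('side',[c]); print('bush side',c,(o+dd[0]*((-179.5-o[1])/dd[0,1])))
# tip end along rod in side
g=p.astype(float).min(2); ku=np.polyfit(uv[:,1],uv[:,0],1)
rr=np.arange(125,142); print([(r,round(g[r,int(round(np.polyval(ku,r)))])) for r in rr], proj('side',[t-[0,0,145],t-[0,0,150]]))
cv2.imwrite('pics/s4.png',np.hstack([cv2.resize(p[100:160,290:350,::-1],(400,400),interpolation=cv2.INTER_CUBIC),cv2.resize(q[205:265,296:356,::-1],(400,400),interpolation=cv2.INTER_CUBIC)]))
```

```text
[ 572.21460061 -178.18148327  265.94324438] [1.79965431e+02 8.89773554e-03 8.99738477e+01]
tilt -1.2622089483407355 rod x at z=120,105 [574.14515655 574.47565555] 1.1042512469914536
bush side [np.float64(318.1936332873794), np.float64(140.63830053891465)] [ 573.61771563 -179.5         100.73139524]
bush side (318.31, 140.67) [ 573.36442872 -179.5         100.69427877]
[(np.int64(125), 253), (np.int64(126), 254), (np.int64(127), 254), (np.int64(128), 254), (np.int64(129), 254), (np.int64(130), 254), (np.int64(131), 254), (np.int64(132), 254), (np.int64(133), 254), (np.int64(134), 242), (np.int64(135), 232), (np.int64(136), 207), (np.int64(137), 133), (np.int64(138), 100), (np.int64(139), 101), (np.int64(140), 100), (np.int64(141), 99)] [[319.45053022 132.96443514]
 [319.27165267 134.99008102]]
```

View pics/s4.png

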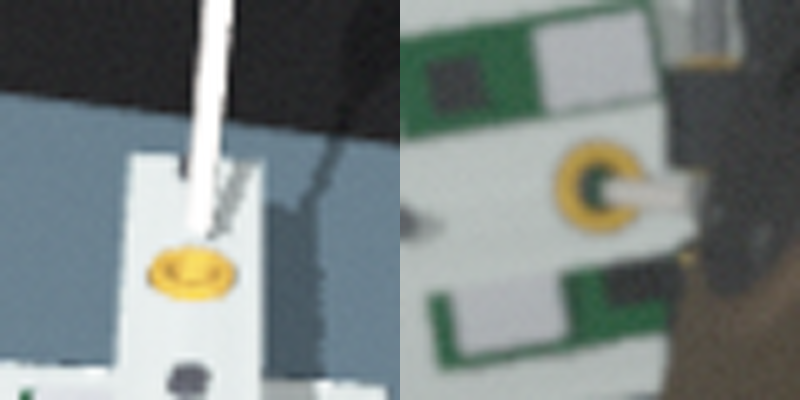

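The tip is about 16 mm above the bush, at crop (201,235) in the side view with the bush at (192,272). In the top view the tip edge is at about (606,192) and the bush at (599,188). I'll pin down the small offsets numerically, comparing probe and bush within the same camera.

Run:
```python
from h import *
z=np.load('/tmp/s4.npz'); t=np.array([572.21,-178.18,265.94])
k,res,uv=sideline(z['p'],t,(88,113)); print('side rod tilt',np.degrees(np.arctan(k[0])),np.polyval(k,[160,120,105]),res)
q=z['q'].astype(float); h=cv2.cvtColor(z['q'],cv2.COLOR_RGB2HSV)
print('min-channel'); 
for r in (231,232,233,234,235): print(r,q[r,318:342,2].astype(int))
q0=np.load('/tmp/top0.npz')['p'].astype(float)
print('no probe, blue'); 
for r in (231,232,233,234): print(r,q0[r,316:338,2].astype(int))
# bush centre by saturation of empty picture
S=cv2.cvtColor(q0.astype(np.uint8),cv2.COLOR_RGB2HSV)[...,1]
W=((q0[...,0]-q0[...,2])>40).astype(np.uint8); c,st,l=blob(W,(310,218,342,248)); cn=max(cv2.findContours(W[218:248,310:342],cv2.RETR_EXTERNAL,cv2.CHAIN_APPROX_NONE)[0],key=len)
e=cv2.fitEllipse(cn); c2=np.array(e[0])+[310,218]; print('outer',c2,e[1],plane('top',[c2],105))
for y in (-180.5,-178): print(y, proj('top',[[572.5,y+4,121]]), proj('top',[[572.5,y,121]]))
```

```text
side rod tilt -0.2365283315391699 [572.58243529 572.74756416 572.80948748] 0.2038082778213091
min-channel
231 [168 127  86  74  77  77  71  65  80  88 107 111 113 115 129 150 166 166
 158 151 142 123 101  91]
232 [168 122  84  77  76  76  72  79 109 135 150 151 151 149 151 157 163 167
 167 165 156 133 110 100]
233 [165 119  86  74  81  77  71  82 121 155 167 171 170 170 172 173 171 169
 168 166 156 130 113 103]
234 [166 126  87  77  75  72  70  80 115 150 164 169 170 173 173 174 174 177
 175 172 156 133 116  95]
235 [171 137  96  80  73  71  62  70  92 117 136 143 148 156 165 169 172 172
 174 169 156 134 110  88]
no probe, blue
231 [180 178 159 120  83  75  74  72  69  61  62  58  60  67  72  82 109 144
 168 178 180 178]
232 [182 178 157 113  77  74  76  77  71  64  60  61  61  64  73  78  97 138
 167 174 177 179]
233 [181 177 155 113  84  76  74  76  70  67  57  58  64  65  71  72  93 136
 165 175 178 178]
234 [176 173 158 116  84  72  71  73  70  63  61  61  61  67  76  74  94 134
 164 176 177 177]
outer [325.59546566 232.63000488] (12.654064178466797, 12.961006164550781) [[ 572.31531169 -179.54742923  105.        ]]
-180.5 [[325.85159311 232.71443546]] [[327.89250589 232.69253408]]
-178 [[324.57487641 232.72798672]] [[326.61720149 232.70625407]]
```

Emit:
play_rows:
  rows:
    - [0.001,0.0006,0,0,0,0,0.05]
    - [0,0,0,0,0,0,0.05]
    - [0,0,0.005,0,0,0,0.05]
    - [0,0,0.005,0,0,0,0.05]
    - [0,0,0.005,0,0,0,0.05]
    - [0,0,0.005,0,0,0,0.05]
    - [0,0,0.005,0,0,0,0.05]
    - [0,0,0.005,0,0,0,0.05]
    - [0,0,0.003,0,0,0,0.05]
    - [0,0,0,0,0,0,0.05]
    - [0,0,0,0,0,0,0.05]
    - [0,0,0,0,0,0,0.05]

```text
time: 15.38
tool_pos: [572.8, -177.2, 232.8]
tcp_rot: [180.0, 0.0, 90.0]
contact_force: [0.8, -0.1, -0.3]
grip_width: 0.166
grasp_force: 15.0
```

Run:
```python
from h import *
s=state();t=s['tool_pos'];print(t,s['tcp_rot'],s['contact_force'])
p,d=read_camera('side'); q,e=read_camera('top')
cv2.imwrite('pics/s5.png',np.hstack([cv2.resize(p[100:160,290:350,::-1],(400,400),interpolation=cv2.INTER_CUBIC),cv2.resize(q[205:265,296:356,::-1],(400,400),interpolation=cv2.INTER_CUBIC)]))
g=p.astype(float)[...,2]
for r in (136,137,138,139): print(r,g[r,306:332].astype(int))
k,res,uv=sideline(p,t,(100,118)); print(np.polyval(k,105),res)
```

```text
[ 572.7773043  -177.17990837  232.80940368] [1.79977296e+02 4.18962671e-03 8.99749271e+01] [ 0.75833618 -0.14628294 -0.34447153]
136 [131 135 171 224 226 228 226 226 226 228 219 216 251 252 236 155 156 181
 225 224 225 226 214 145  90  91]
137 [132 138 178 223 226 227 227 218 179 158 157 203 252 252 231 115 138 191
 222 224 224 226 214 142  92  92]
138 [130 138 179 224 226 227 216 153 104  82 104 201 252 251 223  78 104 149
 195 224 225 227 214 145  90  91]
139 [132 139 178 224 226 224 187  91  77  72 111 217 252 251 220  72  80  91
 135 195 225 226 215 145  90  91]
572.0735989594376 0.29037749752465203
```

View pics/s5.png

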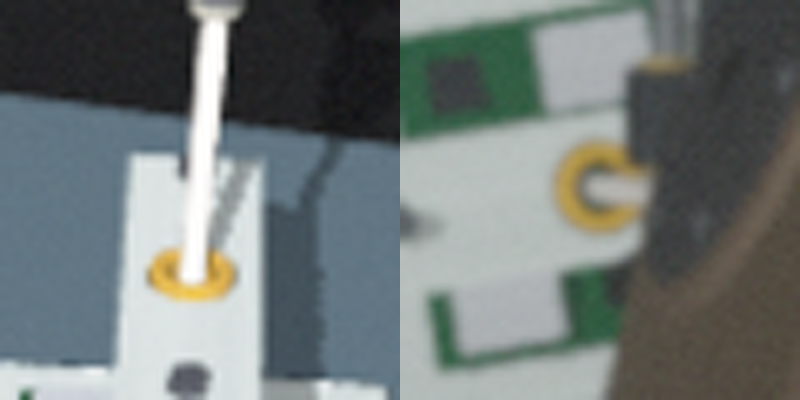

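The rod is inside the bore. In the side view it is centred at (194,272) in the ring spanning 148–236. In the top view the lit rod starts at about 585 in the ring centred at 599. I'll check the top profile for y before lowering fully.

Run:
```python
from h import *
q,e=read_camera('top')
for r in (230,231,232,233,234,235): print(r,q[r,318:336,2],q[r,318:336,0])
for z in (88,95,100,105): print(z,proj('top',[[572.5,-175.7,z],[572.5,-179.7,z]]).round(2).tolist())
```

```text
230 [176 144  99  73  77  80  88  89  85  87  88  89  83  79  82  88  76  64] [176 171 176 177 163 135 111 103 105 125 144 152 150 136 122 107  88  65]
231 [169 127  90  76  82  99 122 135 136 135 135 128 120 112 114 104  85  68] [173 169 178 173 149 123 126 139 141 145 157 161 163 153 140 120  94  68]
232 [166 120  83  74  93 117 146 164 167 166 167 161 153 150 146 116  84  67] [172 171 178 168 145 130 151 168 171 173 174 173 168 165 155 124  86  67]
233 [166 122  87  75  86 116 150 171 174 174 176 175 172 167 156 121  83  65] [174 175 181 169 141 128 154 175 179 181 182 182 179 175 163 126  85  63]
234 [167 127  89  75  80 104 133 153 161 166 167 168 169 168 155 117  77  63] [173 176 183 175 147 125 137 157 166 172 175 179 179 175 161 123  78  62]
235 [170 138  94  78  73  82  98 112 124 132 136 139 142 145 131 105  79  68] [173 170 179 180 160 131 112 121 134 149 160 169 172 167 145 108  73  66]
88 [[321.85, 232.39], [323.82, 232.37]]
95 [[322.59, 232.46], [324.57, 232.44]]
100 [[323.13, 232.51], [325.12, 232.49]]
105 [[323.67, 232.56], [325.67, 232.54]]
```

Emit:
play_rows:
  rows:
    - [0.0003,0.0002,0,0,0,0,0.05]
    - [0,0,0.004,0,0,0,0.05]
    - [0,0,0.005,0,0,0,0.05]
    - [0,0,0.005,0,0,0,0.05]
    - [0,0,0.005,0,0,0,0.05]
    - [0,0,0.005,0,0,0,0.05]
    - [0,0,0.005,0,0,0,0.05]
    - [0,0,0.005,0,0,0,0.05]
    - [0,0,0.004,0,0,0,0.05]
    - [0,0,0.003,0,0,0,0.05]
    - [0,0,0,0,0,0,0.05]
    - [0,0,0,0,0,0,0.05]
    - [0,0,0,0,0,0,0.05]
    - [0,0,0,0,0,0,0.05]

```text
time: 17.27
tool_pos: [573.0, -176.8, 191.7]
tcp_rot: [180.0, -0.0, 90.0]
contact_force: [-0.7, -0.5, -0.2]
grip_width: 0.159
grasp_force: 15.0
```

Run:
```python
from h import *
s=state();t=s['tool_pos'];print(t,s['tcp_rot'],s['contact_force'])
p,d=read_camera('side'); q,e=read_camera('top')
cv2.imwrite('pics/s6.png',np.hstack([cv2.resize(p[100:160,290:350,::-1],(400,400),interpolation=cv2.INTER_CUBIC),cv2.resize(q[205:265,296:356,::-1],(400,400),interpolation=cv2.INTER_CUBIC)]))
for r in (232,233): print(r,q[r,318:336,2],q[r,318:336,0])
for r in (137,138,139): print(r,p[r,306:332,2])
```

```text
[ 572.95772853 -176.82417225  191.73154574] [ 1.79986215e+02 -1.11800804e-03  8.99772763e+01] [-0.67592055 -0.50197685 -0.1929312 ]
232 [169 121  83  80  99 134 143 120  82  61  64  64  64  61  64  66  65  62] [175 172 179 171 149 147 149 123  84  62  61  61  63  59  62  62  62  62]
233 [166 120  84  81 105 141 142 111  78  63  70  64  62  66  65  67  67  66] [175 174 181 173 153 150 147 116  78  61  66  58  59  65  64  65  65  65]
137 [136 141 180 227 229 228 227 220 181 159 160 203 252 253 235 119 139 193
 225 225 227 228 217 145  91  92]
138 [137 140 182 226 228 229 220 156 109  85 114 213 252 252 229  80 106 150
 199 226 227 229 216 145  92  91]
139 [133 141 181 227 229 227 190  93  76  72 119 222 253 252 224  71  83  91
 136 198 227 228 218 145  92  94]
```

View pics/s6.png

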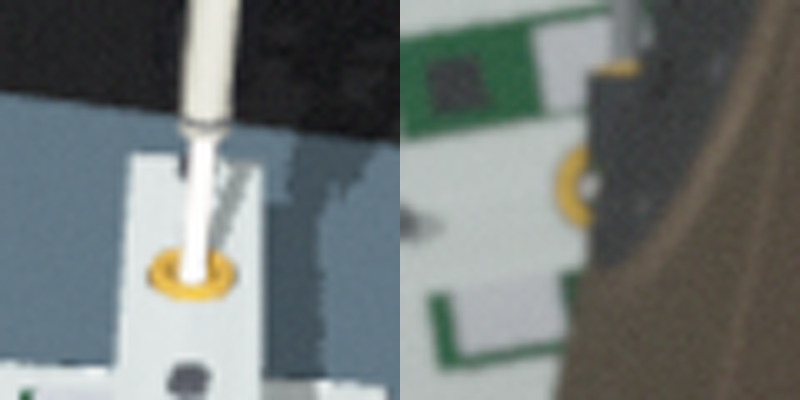

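The rod runs through the ring centre in the side view (194 against 192), with no contact force and the tip about 11 mm above the coil. I'm handing it in.

```bash
python3 -c "
from rig import *
print(job_done())"
```

```text
the job is handed in; nothing more can be done
None
```

I handed the job in with the straight-handled probe still gripped upright through the guide bush. By my measurements it sits within about 1 mm of the bore's axis, with its tip about 11 mm above the coil and no contact force seen; the hand-in gave no verdict.

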